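Open the child-safe medicine box

ROBOT

A 6-joint arm with a two-finger parallel gripper is mounted at the origin on the work surface. World frame = base frame: x ahead of the robot, y to its left, z up, the work surface at z = 0. Lengths are in m, angles in rad, forces in N, time in s.
With the tool pointing down it reaches from about 0.375 to 0.975 m from the base axis. Payload 3.8 kg.
Tool frame: the origin (TCP) lies on the centre line of the jaws, within the pads' length; the fingertips stand 25 mm ahead of it and the grasp point (between the pads) lies 6 mm ahead of it; z points along the fingers, y is the direction in which the jaws open and shut (so a half turn about z gives the same grasp; the last joint's range is limited). The gripper opens to 85 mm and grips with 20 to 120 N. Pads are 22 mm wide; open, the fingers measure 114 mm over their backs; the gripper's body (76 mm by 85 mm) begins 54 mm behind the grasp point. The pads swing forward as they close: fully open they stand 13 mm farther back than shut.
Start: joints at [1.27, 0.264, 1.604, -0, 1.274, -0.037], TCP at [0.176, 0.652, 0.256] pointing down, gripper open.
Joint ranges: [-2.63, 2.63], [-0.94, 2.18], [0.31, 2.57], [-1.31, 4.45], [0, 2.66], [-2.55, 2.55]. Speed limits (rad/s): [2.57, 2.57, 3.14, 3.14, 3.14, 3.14].

INTERFACE

Orientations are given as a rotation vector (axis times angle).
In Python, from workcell import bot gives the robot as it stands.
- The arm moves only by the tool servo_tool, never from a script. Its argument "moves" is a list of rows, each a list of 3 entries, a list of its own where there are three numbers: the closure in counts, from 0 (fully open) to 255 (shut), then the shift along the tool's x, y, z in m, then the turn about the tool's z in rad. A call has exactly 8 rows; each row shifts and turns the pose as measured when the row begins, along the tool's axes as they then stand; what a row does not reach is not made up. A row lasts 1/12 s, in which the tool goes at most 41.7 mm and 7.16 degrees, less where a joint would pass 70% of its speed; a pose out of reach is approached as far as the arm can. A call is refused whole if a number of a shift passes 0.0417 or a number of a turn 0.125, either way. A call with a gripper value outside its range is refused whole. The fingers move at their own pace and stop on an object; "newtons" is the grip in N (left out, the last holds). Time passes only in rows, so rows that do not move let the fingers close, or fill a call up. It gives the time, the measured TCP pose, the force and the opening at its end, in the units of the state.
- bot.read_state(): the state, without advancing time (a new reading comes with each control period).
- bot.read_camera(name): name is "side" or "top" or "wrist"; returns a dict with "pixels" (384x512x3 uint8, red, green, blue), "depth" (384x512 float32, m along the optical axis (not along the pixel's ray), 0 where there is no reading), "intrinsics" (3x3 intrinsics, pixels), "R" (3x3) and "t" (3): a world point X has camera coordinates R X + t. Camera axes: x right, y down, z forward; pixel columns grow to the right and rows downward; lengths in m; the calibration is good to about 2 mm. A picture is of the moment at which its call begins.
- bot.finish_job(): hands the job in, once; it reports no verdict.
The state is a dict: "time": time; "q": joint angles; "joint_vel": joint speeds; "joint_torque": joint torques, N m; "tool_pos": TCP position; "tcp_rot": TCP orientation; "wrist_force": force on the tool from outside, world axes, zero at the start; "torque": the same for the moment, N m; "width": opening from 0.0 (shut) to 1.0 (fully open).
Only numpy, scipy, OpenCV 4.12 (cv2) and the standard library are available. Lean on these libraries where they do the work, as an engineer would, in place of code of your own. Each camera call takes 0.05 s, during which the arm holds its last target.

TASK

Open the child-safe medicine box on the counter: with a fingertip press down the spring catch that fills the opening in its sliding lid, and keep it down while you push the lid by its ridge over the catch, on until the lid is fully open and the catch has sprung up again behind it. Only press and push: lift nothing, leave the other things on the counter where they are, and finish with the hand clear.

Things in the scene. Friction and masses are not known exactly. Their poses are not given: they have to be found in the camera images.
- medbox: Pale grey plastic box, 176 x 120 x 45.5 mm (x, y, z), fixed. Origin on the counter straight under the middle of the spring catch; z up; the box spans x = -44 to +132 mm. The lid slides along its +x only: closed at the -x end, fully open 63 mm on, against the end wall. Lips beyond |y| = 45 mm keep the lid down. Inside, beyond the catch, all is free down to 20 mm above the counter over |y| < 40 mm.
- ridge (a point): Middle of the pushing face (looks to the box's -x, into the opening) of the lid's raised thumb ridge at the +x edge of the opening. The ridge is 60 mm long across the box, 6 mm thick, 12 mm high above the lid; its top is 51 mm and this point 45 mm above the counter. In the box frame x = 23 mm closed, 86 mm fully open.
- catch_top (a point): Middle of the flat top of the steel-topped spring catch, a block 42 mm (box x) by 44 mm (box y) that fills the lid's opening. At rest its top is 42 mm above the counter, 3 mm above the lid. It moves only straight down. Held down, it lets the lid's bar slide over it; the bar then keeps it down, and from 58 mm of lid travel it springs up behind the bar.
- catch (a joint): How far the catch is pressed down, m: 0 at rest, 0.014 fully down. From 0.008 on its top is below the lid's underside and the lid can pass; 10 to 13 mm is comfortable. The spring takes 1.4 N to start, 4 N fully down, and pushes it up again when let go.
- mug: Glass toothbrush mug with a handle, 72 mm across, 88 mm high, loose; origin at the centre of its underside. Leave alone.
- jar: White ceramic jar, 64 mm across, 88 mm high, loose; origin at the centre of its underside. Leave alone.
- soapdish: White ceramic soap dish with a bar of soap, 115 x 80 x 26 mm, loose; origin at the centre of its underside. Leave alone.
- earcleaner: Stainless steel ear cleaner, a rod 138 mm long along its x, 8 mm thick, lying loose; origin on the counter near its middle. Leave alone.
- hairpick: Black plastic hair pick with eight teeth, 162 x 75 x 8 mm, long along its x, lying loose; origin on the counter near its middle. Leave alone.
- nailbrush: Wooden nail brush, 95 x 42 x 30 mm, loose; origin at the centre of its underside. Leave alone.
- pillbox: Small white pill box with a flip lid, 60 x 45 x 29 mm, fixed; origin at the centre of its underside. Leave alone.
- pilllid (a joint): Angle of the small pill box's flip lid, rad, 0 shut; a spring keeps it shut.
- lid: White sliding lid, a 100 x 104 x 5 mm plate, loose in the box's track; underside 34 mm above the counter. Origin on the underside, over the box's origin when closed; axes as the box's. Its opening (46 mm in x, 48 mm in y, centred on this origin) surrounds the catch; a 14 mm wide bar closes it at the -x side (x = -37 to -23 mm). The raised catch blocks this bar. Sliding it takes about 2 to 5 N.
Not all that is in view belongs to the job. Leave any green look-alike of the lid alone.

How it is judged:
By the outcome, as a careful person would: the job done as asked, in the order asked, and still so for the second after the job is handed in, with the robot touching nothing.
It also fails if it takes over 29 s, if anything falls off the work surface, if the arm or the gripper's body presses on something with over 40 N, if the wrist force passes 120 N, or if a joint passes its speed limit or range.

## Working session

There is one attempt and no reset: what is moved stays moved. The work goes in short steps, Python scripts to look and compute and a tool call to move; the robot and the scene stay as the last step left them, time stands still between calls to the robot, and variables do not carry over. Pictures are saved under pics/ and viewed, and the job is handed in when it is done.

Besides the shell and the picture viewer there is one more tool, called after "Call:" by a JSON object that holds its "fn" and its "kwargs", one argument or row to a line. servo_tool: Moves the arm, as the interface text tells. Its arguments: {"type":"object","properties":{"moves":{"type":"array","items":{"type":"array"}},"newtons":{"type":"number"}},"required":["moves"]}

```bash
mkdir -p pics; ls
python3 - <<'E'
from workcell import bot
import cv2,numpy as np
s=bot.read_state();print(s)
for n in("top","side","wrist"):
    c=bot.read_camera(n);cv2.imwrite(f"pics/{n}0.png",c["pixels"][:,:,::-1]);np.savez(f"pics/{n}0.npz",**c)
    print(n,c["intrinsics"],c["R"],c["t"])
E
```

```text
pics
{'time': 0.0, 'q': array([ 1.27013688e+00,  2.64781017e-01,  1.60542816e+00, -1.29511145e-05,
        1.27368920e+00, -3.69348042e-02]), 'joint_vel': array([ 0.00066404,  0.0005129 , -0.0003734 , -0.00048008,  0.00160014,
       -0.0010024 ]), 'joint_torque': array([ 1.36259066e-03, -5.15119600e+01, -3.67311859e+01,  2.90738535e-04,
        1.29206452e-02,  2.06574470e-05]), 'tool_pos': array([0.1757792 , 0.65098736, 0.25491394]), 'tcp_rot': array([-0.41300274, -3.11394659,  0.00357318]), 'wrist_force': array([-0.56458169, -0.23059367,  0.13381002]), 'torque': array([-0.00105171,  0.01526099, -0.01490275]), 'width': 0.9998723480589677}
top [[416.18262955   0.         256.09323956]
 [  0.         416.18262955 190.95111733]
 [  0.           0.           1.        ]] [[ 0.02024268 -0.99976372 -0.0079211 ]
 [-0.99293009 -0.01917621 -0.11714139]
 [ 0.11696181  0.01023635 -0.99308366]] [0.05562973 0.55929212 1.10907723]
side [[364.65011026   0.         258.16575695]
 [  0.         364.65011026 189.55632277]
 [  0.           0.           1.        ]] [[ 0.99925787 -0.03188317 -0.02161418]
 [-0.03589374 -0.56713347 -0.8228434 ]
 [ 0.01397673  0.82300856 -0.56785699]] [-0.54145603  0.11136663  0.83811427]
wrist [[265.09946783   0.         259.44838496]
 [  0.         265.09946783 194.97521425]
 [  0.           0.           1.        ]] [[ 0.26121895  0.96527732 -0.00208757]
 [ 0.91967672 -0.24822068  0.30427164]
 [ 0.29318833 -0.0814014  -0.95258302]] [-0.67280389 -0.03916594  0.38129262]
```

View pics/top0.png

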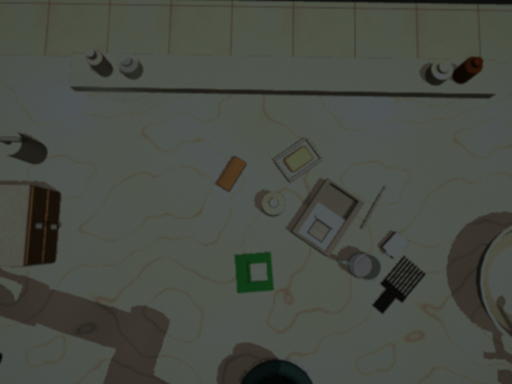

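View pics/side0.png

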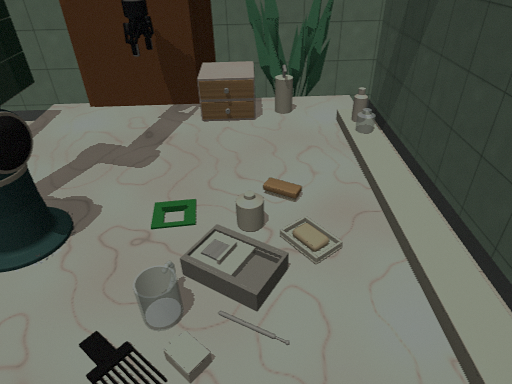

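View pics/wrist0.png

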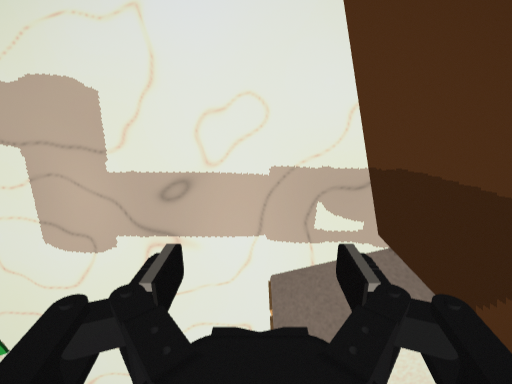

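The top view shows the box around (325,217), with the catch near (321,228) and the void end near (345,195). The mug at (360,264) and the jar at (272,203) stand close to it. The green decoy is at (254,272). I'll enlarge this area and use the depth.

Run:
```python
import cv2,numpy as np
for n,(x0,y0,x1,y1),k in(("top",(280,170,385,285),7),("side",(130,190,300,330),4.5)):
    p=np.load(f"pics/{n}0.npz")["pixels"][y0:y1,x0:x1,::-1]
    p=cv2.resize(p,None,fx=k if n!="top" else 5.2,fy=k if n!="top" else 5.2,interpolation=cv2.INTER_CUBIC)
    p=cv2.convertScaleAbs(p,alpha=2 if n=="top" else 1.2);cv2.imwrite(f"pics/{n}0c.png",p);print(p.shape)
```

```text
(598, 546, 3)
(630, 765, 3)
```

View pics/top0c.png

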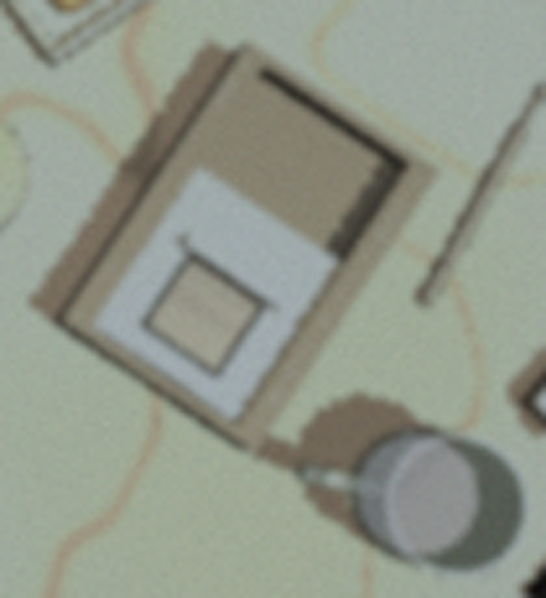

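View pics/side0c.png

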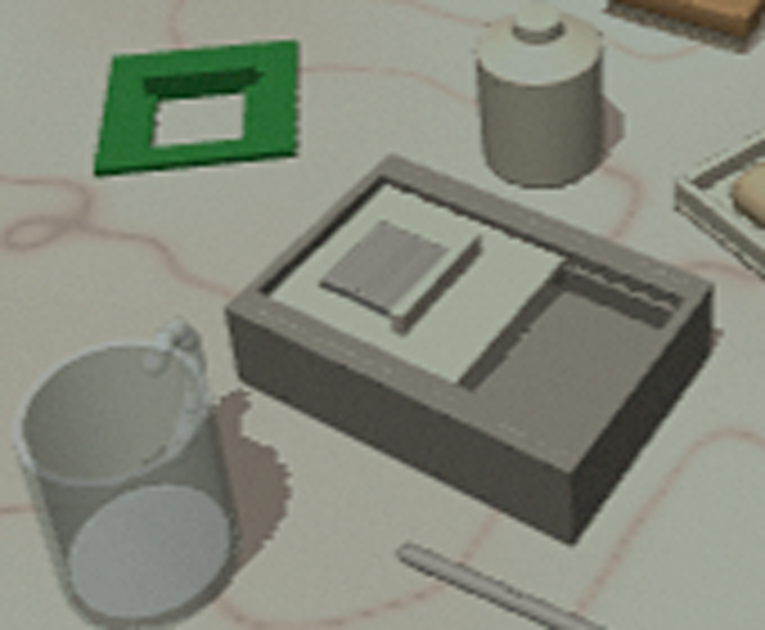

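Top crop, rim corners: (65,318), (248,45), (438,170) and (248,447); catch corners: (143,322), (190,258), (265,304) and (215,375). Side crop, rim corners: (392,155), (715,288), (572,472) and (228,312). I'll fit the box pose to these.

Run:
```python
import cv2,numpy as np
from scipy.optimize import least_squares
from scipy.spatial.transform import Rotation as Ro
rim=np.array([[-44,60,45.5],[132,60,45.5],[132,-60,45.5],[-44,-60,45.5]])/1e3
cat=np.array([[-21,22,42],[21,22,42],[21,-22,42],[-21,-22,42]])/1e3
T=np.array([[65,318],[248,45],[438,170],[248,447],[143,322],[190,258],[265,304],[215,375]])/5.2+[280,170]-.4
S=np.array([[392,155],[715,288],[572,472],[228,312]])/4.5+[130,190]-.4
t=np.load("pics/top0.npz");s=np.load("pics/side0.npz")
def pr(c,X):
    return cv2.projectPoints(X,cv2.Rodrigues(c["R"])[0],c["t"],c["intrinsics"],None)[0][:,0]
def W(p,B):
    c,si=np.cos(p[2]),np.sin(p[2]);return np.c_[p[0]+c*B[:,0]-si*B[:,1],p[1]+si*B[:,0]+c*B[:,1],B[:,2]]
ft=lambda p:(pr(t,W(p,np.r_[rim,cat]))-T)
fs=lambda p:(pr(s,W(p,rim))-S)
for nm,f in(("top",lambda p:ft(p).ravel()),("side",lambda p:fs(p).ravel()),("both",lambda p:np.r_[ft(p).ravel(),fs(p).ravel()])):
    r=least_squares(f,[.5,-.1,-.5]);print(nm,r.x,np.degrees(r.x[2]));
print(ft(r.x).round(1).tolist(),fs(r.x).round(1).tolist())
p=r.x
M=Ro.from_rotvec([-0.41300274,-3.11394659,0.00357318]).as_matrix();print("tool axes",M.round(3).tolist())
# depth of mug and jar tops
for n,c,uv in(("top",t,(280+430/5.2,170+500/5.2)),("top",t,(273,203)),("top",t,(280+325/5.2,170+475/5.2))):
    u,v=map(int,uv);d=c["depth"][v,u];K=c["intrinsics"];X=c["R"].T@(np.array([(u-K[0,2])/K[0,0]*d,(v-K[1,2])/K[1,1]*d,d])-c["t"])
    e=X[:2]-p[:2];cc,ss=np.cos(p[2]),np.sin(p[2]);print(X,"box",cc*e[0]+ss*e[1],-ss*e[0]+cc*e[1])
```

```text
top [ 0.45442097 -0.10350272 -0.58693381] -33.62883030669494
side [ 0.45565369 -0.10467404 -0.57923255] -33.18758065266422
both [ 0.45503106 -0.10390155 -0.58242768] -33.370647946349806
[[-1.0, -0.1], [-0.0, -1.1], [0.6, -0.3], [1.3, 0.7], [0.4, 0.1], [0.0, -0.5], [-0.7, -0.0], [0.3, -0.8]] [[-0.1, -0.3], [-0.1, -0.9], [-0.5, 0.7], [-0.7, -0.8]]
tool axes [[-0.965, 0.261, -0.001], [0.261, 0.965, -0.002], [0.0, -0.002, -1.0]]
[ 0.35960827 -0.22719831  0.00934068] box -0.01187066055022247 -0.1554563818400563
[0.52074609 0.02154923 0.08978175] box -0.014123996739491274 0.14091442645431937
[ 0.37490058 -0.16001642  0.07331009] box -0.03605320654967263 -0.09093920627919605
```

Fit: the box origin is at (0.455, -0.104) and its yaw is -33.4°, with residuals around 1 px. After a turn of +0.32 about tool z, the tool axes are x = -box x, y = +box y, z down. I'll approach high with the fingers shut.

Call:
{"fn": "servo_tool", "kwargs": {
  "moves": [
    [255, [-0.02, -0.015, 0], 0.107],
    [255, [-0.03, -0.024, 0], 0.107],
    [255, [-0.032, -0.024, 0], 0.105],
    [255, [-0.032, -0.024, 0], 0],
    [255, [-0.032, -0.024, 0], 0],
    [255, [-0.032, -0.024, 0], 0],
    [255, [-0.032, -0.024, 0], 0],
    [255, [-0.032, -0.024, 0], 0]
  ],
  "newtons": 40
}}

```text
time: 0.82
tool_pos: [0.2925, 0.3685, 0.2501]
tcp_rot: [-0.91, -3.005, 0.006]
wrist_force: [0.1, -0.6, 0.7]
width: -0.001
```

```bash
cat > h.py <<'E'
from workcell import bot
import numpy as np
from scipy.spatial.transform import Rotation as Ro
P=np.array([.4550,-.1039,-.5824])
def show(p=P):
    s=bot.read_state();M=Ro.from_rotvec(s["tcp_rot"]).as_matrix();c,q=np.cos(p[2]),np.sin(p[2]);B=np.array([[c,q,0],[-q,c,0],[0,0,1]])
    e=s["tool_pos"]-[p[0],p[1],0]
    print("t",round(s["time"],3),"box-frame TCP mm",(B@e*1e3).round(1),"F box",(B@s["wrist_force"]).round(2),"w",round(s["width"],3))
    print("tool x yaw err deg",np.degrees(np.arctan2(*(B@-M[:,0])[1::-1])).round(2),"tool z",M[:,2].round(4),"q6",s["q"].round(2)[5])
    print("need tool shift to catch xy:",(M.T@(np.array([p[0],p[1],s["tool_pos"][2]])-s["tool_pos"])).round(4))
if __name__=="__main__":show()
E
python3 h.py
```

```text
t 0.817 box-frame TCP mm [-395.5  305.1  250.1] F box [ 0.44 -0.41  0.72] w -0.001
tool x yaw err deg -0.32 tool z [-0.0034 -0.0033 -1.    ] q6 -0.14
need tool shift to catch xy: [-0.3972 -0.3029  0.001 ]
```

Call:
{"fn": "servo_tool", "kwargs": {
  "moves": [
    [255, [-0.033, -0.025, 0], -0.005],
    [255, [-0.033, -0.025, 0], 0],
    [255, [-0.033, -0.025, 0], 0],
    [255, [-0.033, -0.025, 0], 0],
    [255, [-0.033, -0.025, 0], 0],
    [255, [-0.033, -0.025, 0], 0],
    [255, [-0.033, -0.025, 0], 0],
    [255, [-0.033, -0.025, 0], 0]
  ]
}}

```text
time: 1.48
tool_pos: [0.3985, 0.0525, 0.2501]
tcp_rot: [0.895, 3.011, -0.005]
wrist_force: [1.8, -0.1, -0.1]
width: 0.002
```

```bash
python3 h.py
```

```text
t 1.483 box-frame TCP mm [-133.2   99.6  250.1] F box [ 1.58  0.95 -0.11] w 0.002
tool x yaw err deg 0.27 tool z [ 1.0e-04 -3.1e-03 -1.0e+00] q6 -0.92
need tool shift to catch xy: [-0.1327 -0.1002  0.0005]
```

Call:
{"fn": "servo_tool", "kwargs": {
  "moves": [
    [255, [-0.033, -0.025, 0], 0.005],
    [255, [-0.033, -0.025, 0], 0],
    [255, [-0.033, -0.025, 0], 0],
    [255, [-0.025, -0.018, 0.02], 0],
    [255, [-0.009, -0.007, 0.035], 0],
    [255, [0, 0, 0.035], 0],
    [255, [0, 0, 0.035], 0],
    [255, [0, 0, 0], 0]
  ]
}}

```text
time: 2.15
tool_pos: [0.4594, -0.1199, 0.1264]
tcp_rot: [0.918, 2.987, -0.007]
wrist_force: [-1.2, 0.1, -1.4]
width: -0.003
```

```bash
python3 h.py
python3 - <<'E'
from workcell import bot
import cv2
for n in("top","side","wrist"):
    c=bot.read_camera(n);p=c["pixels"][:,:,::-1]
    if n=="top":p=cv2.convertScaleAbs(cv2.resize(p[150:300,230:400],None,fx=4,fy=4),alpha=2)
    if n=="side":p=cv2.resize(p[130:330,110:310],None,fx=3,fy=3)
    cv2.imwrite(f"pics/{n}1.png",p)
E
```

```text
t 2.15 box-frame TCP mm [ 12.5 -10.9 126.4] F box [-1.07 -0.64 -1.42] w -0.003
tool x yaw err deg -0.81 tool z [ 0.015  -0.0093 -0.9998] q6 -1.28
need tool shift to catch xy: [ 0.0126  0.0107 -0.0002]
```

View pics/side1.png

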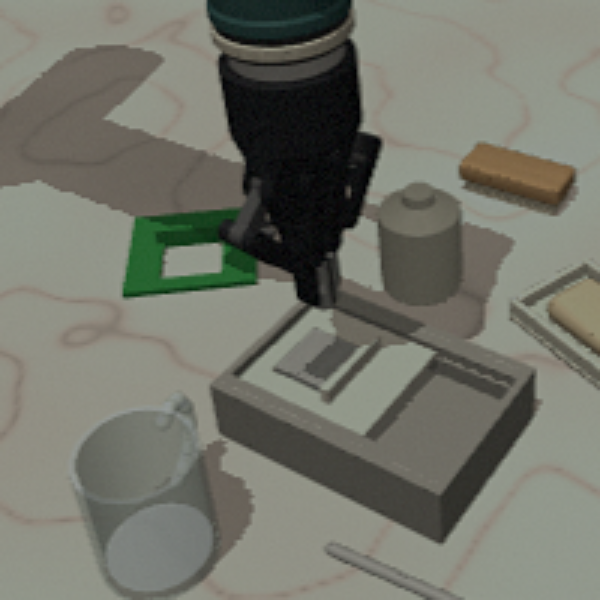

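View pics/wrist1.png

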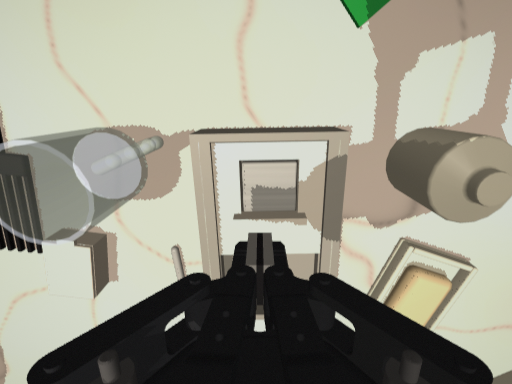

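The side view shows the shut fingertip above the box, past the ridge, as the readout says (about 12 mm too far +x and 11 mm too far -y). The wrist view agrees: finger at u=260, catch centre at u=269. I'll correct this and let the arm settle.

Call:
{"fn": "servo_tool", "kwargs": {
  "moves": [
    [255, [0.012, 0.01, 0], -0.014],
    [255, [0, 0, 0], 0],
    [255, [0, 0, 0], 0],
    [255, [0, 0, 0.012], 0],
    [255, [0, 0, 0.012], 0],
    [255, [0, 0, 0.008], 0],
    [255, [0, 0, 0], 0],
    [255, [0, 0, 0], 0]
  ]
}}

```text
time: 2.97
tool_pos: [0.4735, -0.1077, 0.1153]
tcp_rot: [0.876, 2.956, -0.007]
wrist_force: [0.5, 0.0, -0.5]
width: -0.002
```

```bash
python3 h.py
```

```text
t 2.967 box-frame TCP mm [ 17.5   7.  115.3] F box [ 0.39  0.27 -0.52] w -0.002
tool x yaw err deg 0.33 tool z [ 0.0547 -0.0211 -0.9983] q6 -1.26
need tool shift to catch xy: [ 0.0175 -0.0069 -0.0011]
```

```bash
python3 -c "
from workcell import bot
s=bot.read_state();print(s['q'].round(3),s['joint_vel'].round(3),s['joint_torque'].round(1),s['tool_pos'])"; cp pics/top1.png pics/top1b.png
```

```text
[-0.271  0.007  2.176 -0.007  0.901 -1.261] [-0.002  0.011  0.007 -0.003 -0.007 -0.001] [  0.  -31.8 -31.3  -0.   -0.3   0. ] [ 0.47347964 -0.10769996  0.11527004]
```

View pics/top1.png

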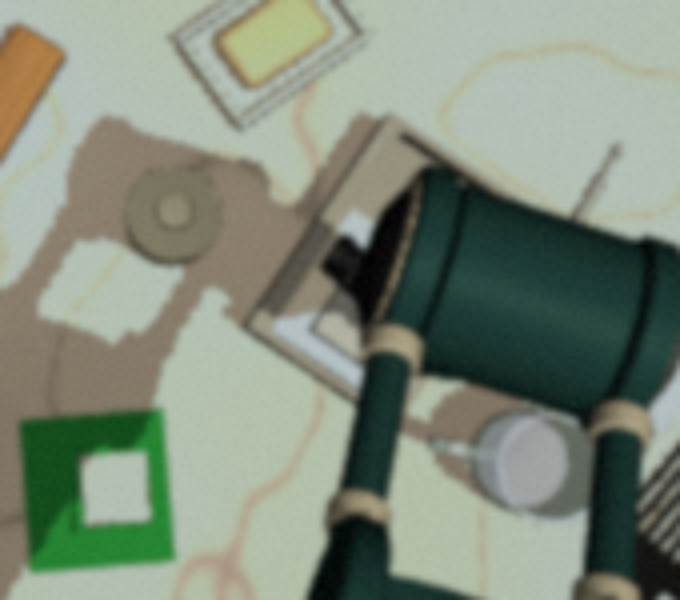

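The tilt and the position drifted, with no joint near its limit. I'll try one still call to see whether the arm drifts when holding.

Call:
{"fn": "servo_tool", "kwargs": {
  "moves": [
    [255, [0, 0, 0], 0],
    [255, [0, 0, 0], 0],
    [255, [0, 0, 0], 0],
    [255, [0, 0, 0], 0],
    [255, [0, 0, 0], 0],
    [255, [0, 0, 0], 0],
    [255, [0, 0, 0], 0],
    [255, [0, 0, 0], 0]
  ]
}}

```text
time: 3.63
tool_pos: [0.4744, -0.1084, 0.1166]
tcp_rot: [0.876, 2.954, -0.007]
wrist_force: [0.3, 1.4, -0.1]
width: -0.0
```

```bash
python3 h.py;python3 -c "
from workcell import bot
s=bot.read_state();print(s['q'].round(3),s['joint_vel'].round(3),s['joint_torque'].round(1),s['tool_pos'])"
```

```text
t 3.633 box-frame TCP mm [ 18.7   6.9 116.6] F box [-0.48  1.32 -0.09] w -0.0
tool x yaw err deg 0.3 tool z [ 0.0565 -0.0218 -0.9982] q6 -1.26
need tool shift to catch xy: [ 0.0187 -0.0068 -0.0012]
[-0.272  0.006  2.174 -0.007  0.901 -1.261] [ 0.001 -0.001 -0.003  0.001  0.001 -0.001] [ -0.  -32.2 -31.8  -0.   -0.3   0. ] [ 0.47438511 -0.10838492  0.11661382]
```

Call:
{"fn": "servo_tool", "kwargs": {
  "moves": [
    [255, [0.004, -0.002, 0], 0],
    [255, [0.005, -0.002, 0], 0],
    [255, [0.005, -0.002, 0], 0],
    [255, [0.005, -0.001, 0], 0],
    [255, [0.002, 0, 0.002], 0],
    [255, [0, 0, 0.004], 0],
    [255, [0, 0, 0.004], 0],
    [255, [0, 0, 0.004], 0]
  ]
}}

```text
time: 4.3
tool_pos: [0.4512, -0.1024, 0.1007]
tcp_rot: [0.876, 2.953, -0.007]
wrist_force: [-0.8, 0.4, 0.7]
width: -0.0
```

```bash
python3 h.py;python3 -c "
from workcell import bot
s=bot.read_state();print(s['q'].round(3),s['joint_vel'].round(3),s['joint_torque'].round(1),s['tool_pos'])"
```

```text
t 4.3 box-frame TCP mm [ -4.   -0.8 100.7] F box [-0.87 -0.15  0.66] w -0.0
tool x yaw err deg 0.3 tool z [ 0.0578 -0.0222 -0.9981] q6 -1.26
need tool shift to catch xy: [-0.004   0.0008  0.0003]
[-0.273 -0.019  2.234 -0.008  0.865 -1.262] [ 0.001  0.08   0.037 -0.002 -0.121  0.   ] [  0.  -30.6 -31.1  -0.   -0.2   0. ] [ 0.45117739 -0.10239651  0.10071931]
```

Slow moves track well. I'll descend to just above the catch.

Call:
{"fn": "servo_tool", "kwargs": {
  "moves": [
    [255, [0, 0, 0.004], 0],
    [255, [0, 0, 0.005], 0],
    [255, [0, 0, 0.005], 0],
    [255, [0, 0, 0.005], 0],
    [255, [0, 0, 0.004], 0],
    [255, [0, 0, 0.002], 0],
    [255, [0, 0, 0], 0],
    [255, [0, 0, 0], 0]
  ]
}}

```text
time: 4.97
tool_pos: [0.452, -0.1028, 0.0705]
tcp_rot: [0.877, 2.956, -0.008]
wrist_force: [0.5, 0.9, -0.0]
width: 0.001
```

```bash
python3 h.py
python3 - <<'E'
from workcell import bot
import cv2
for n in("side","wrist"):
    c=bot.read_camera(n);p=c["pixels"][:,:,::-1]
    if n=="side":p=cv2.resize(p[180:300,150:300],None,fx=5,fy=5)
    else:p=cv2.resize(p[80:340,140:400],None,fx=2.3,fy=2.3)
    cv2.imwrite(f"pics/{n}2.png",p)
E
```

```text
t 4.967 box-frame TCP mm [-3.1 -0.7 70.5] F box [-0.13  1.04 -0.02] w 0.001
tool x yaw err deg 0.3 tool z [ 0.054  -0.0211 -0.9983] q6 -1.26
need tool shift to catch xy: [-0.0031  0.0007  0.0002]
```

View pics/side2.png

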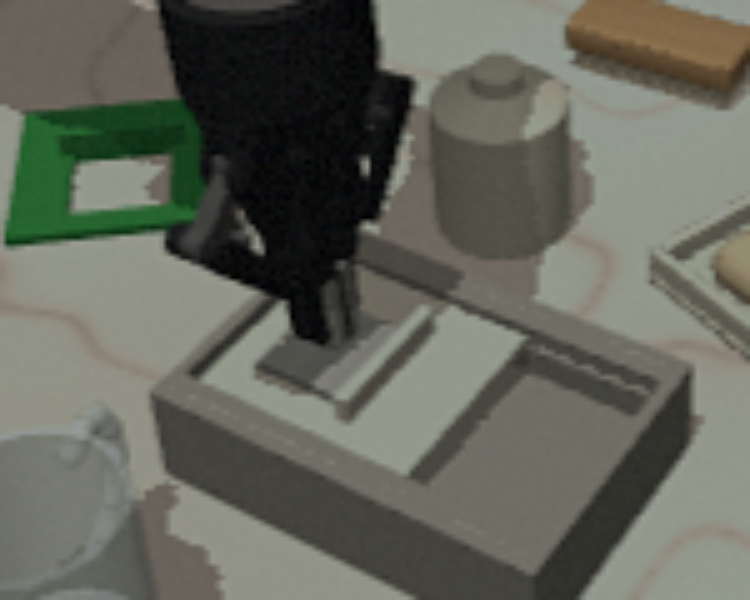

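View pics/wrist2.png

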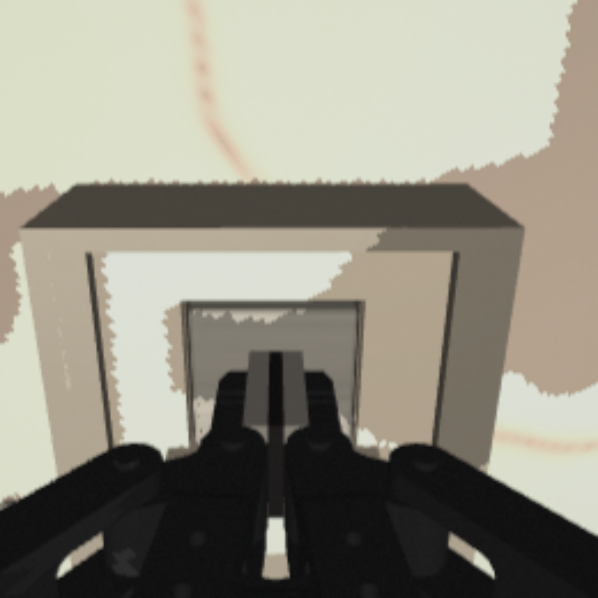

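The tip is centred over the catch (wrist crop: finger at u≈275, catch centre at u≈274) and still just above it. Next I press.

Call:
{"fn": "servo_tool", "kwargs": {
  "moves": [
    [255, [0, 0, 0.002], 0],
    [255, [0, 0, 0.003], 0],
    [255, [0, 0, 0.003], 0],
    [255, [0, 0, 0.003], 0],
    [255, [0, 0, 0.002], 0],
    [255, [0, 0, 0], 0],
    [255, [0, 0, 0], 0],
    [255, [0, 0, 0], 0]
  ]
}}

```text
time: 5.73
tool_pos: [0.4537, -0.1033, 0.0582]
tcp_rot: [0.876, 2.955, -0.007]
wrist_force: [-1.2, 0.0, 2.8]
width: 0.002
```

```bash
python3 h.py
```

```text
t 5.733 box-frame TCP mm [-1.4 -0.2 58.2] F box [-1.03 -0.67  2.82] w 0.002
tool x yaw err deg 0.3 tool z [ 0.056  -0.0216 -0.9982] q6 -1.26
need tool shift to catch xy: [-0.0014  0.0002  0.0001]
```

Call:
{"fn": "servo_tool", "kwargs": {
  "moves": [
    [255, [0, 0, 0.001], 0],
    [255, [0, 0, 0.001], 0],
    [255, [0, 0, 0.001], 0],
    [255, [0, 0, 0], 0],
    [255, [0, 0, 0], 0],
    [255, [0, 0, 0], 0],
    [255, [0, 0, 0], 0],
    [255, [0, 0, 0], 0]
  ]
}}

```text
time: 6.4
tool_pos: [0.4537, -0.1033, 0.0554]
tcp_rot: [0.877, 2.955, -0.007]
wrist_force: [-2.7, 0.8, 3.5]
width: 0.001
```

```bash
python3 h.py
python3 - <<'E'
from workcell import bot
import cv2
for n in("side","wrist"):
    c=bot.read_camera(n);p=c["pixels"][:,:,::-1]
    if n=="side":p=cv2.resize(p[210:300,170:280],None,fx=6.5,fy=6.5,interpolation=cv2.INTER_CUBIC)
    else:p=cv2.resize(p[80:340,140:400],None,fx=2.3,fy=2.3)
    cv2.imwrite(f"pics/{n}3.png",p)
E
```

```text
t 6.4 box-frame TCP mm [-1.4 -0.2 55.4] F box [-2.67 -0.84  3.49] w 0.001
tool x yaw err deg 0.3 tool z [ 0.0555 -0.0215 -0.9982] q6 -1.26
need tool shift to catch xy: [-0.0014  0.0002  0.0001]
```

View pics/side3.png

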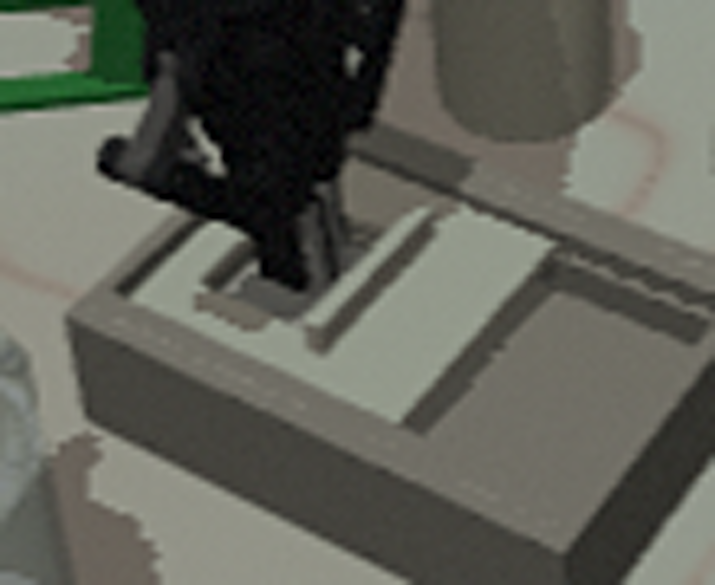

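View pics/wrist3.png

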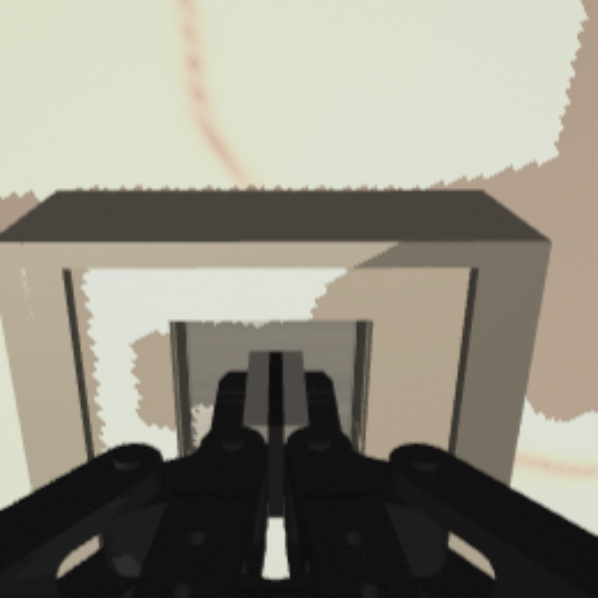

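The catch is pressed: in the side crop its top (270,290) is below the lid in the opening, and the force of 3.5 N at TCP z = 55.4 mm fits about 12 mm down. Now I push along tool -x, with a little tool +z to cancel the tilt.

Call:
{"fn": "servo_tool", "kwargs": {
  "moves": [
    [255, [-0.002, 0, 0.0001], 0],
    [255, [-0.003, 0, 0.0002], 0],
    [255, [-0.003, 0, 0.0002], 0],
    [255, [-0.003, 0, 0.0002], 0],
    [255, [-0.003, 0, 0.0002], 0],
    [255, [-0.003, 0, 0.0002], 0],
    [255, [-0.002, 0, 0.0001], 0],
    [255, [0, 0, 0], 0]
  ]
}}

```text
time: 7.17
tool_pos: [0.4694, -0.1137, 0.0542]
tcp_rot: [0.879, 2.96, -0.006]
wrist_force: [-2.4, 1.7, 4.0]
width: -0.001
```

```bash
python3 h.py
python3 - <<'E'
from workcell import bot
import cv2
for n in("side",):
    c=bot.read_camera(n);p=c["pixels"][:,:,::-1]
    p=cv2.resize(p[210:300,170:280],None,fx=6.5,fy=6.5,interpolation=cv2.INTER_CUBIC)
    cv2.imwrite(f"pics/{n}4.png",p)
E
```

```text
t 7.167 box-frame TCP mm [17.4 -0.3 54.2] F box [-3.    0.11  3.99] w -0.001
tool x yaw err deg 0.27 tool z [ 0.0507 -0.019  -0.9985] q6 -1.28
need tool shift to catch xy: [ 0.0174  0.0003 -0.0009]
```

View pics/side4.png

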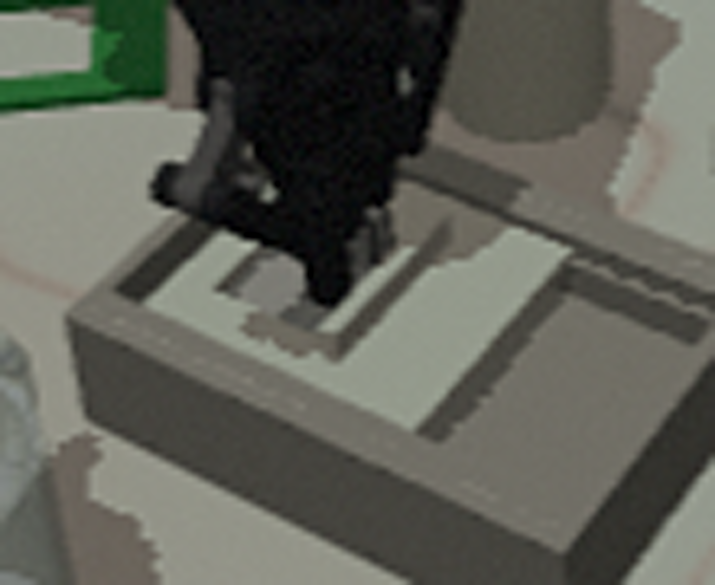

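The lid has begun to move: its front edge went from about (400,420) to (425,435), and the catch is down under the finger. I'll continue without z compensation, which gives a slight rise.

Call:
{"fn": "servo_tool", "kwargs": {
  "moves": [
    [255, [-0.003, 0, 0], 0],
    [255, [-0.004, 0, 0], 0],
    [255, [-0.004, 0, 0.0001], 0],
    [255, [-0.004, 0, 0.0002], 0],
    [255, [-0.004, 0, 0.0002], 0],
    [255, [-0.004, 0, 0.0002], 0],
    [255, [-0.003, 0, 0.0001], 0],
    [255, [0, 0, 0], 0]
  ]
}}

```text
time: 7.88
tool_pos: [0.4929, -0.1293, 0.054]
tcp_rot: [0.879, 2.961, -0.006]
wrist_force: [-1.1, 1.1, 2.0]
width: -0.001
```

```bash
python3 h.py
```

```text
t 7.883 box-frame TCP mm [45.6 -0.4 54. ] F box [-1.54  0.33  1.97] w -0.001
tool x yaw err deg 0.28 tool z [ 0.05   -0.0189 -0.9986] q6 -1.29
need tool shift to catch xy: [ 0.0456  0.0006 -0.0024]
```

Call:
{"fn": "servo_tool", "kwargs": {
  "moves": [
    [255, [-0.003, 0, 0], 0],
    [255, [-0.004, 0, 0], 0],
    [255, [-0.004, 0, 0], 0],
    [255, [-0.004, 0, 0], 0],
    [255, [-0.004, 0, 0], 0],
    [255, [-0.003, 0, 0], 0],
    [255, [-0.002, 0, 0], 0],
    [255, [0, 0, 0], 0]
  ]
}}

```text
time: 8.55
tool_pos: [0.5146, -0.1438, 0.0542]
tcp_rot: [0.879, 2.962, -0.006]
wrist_force: [-1.0, 0.4, -0.0]
width: 0.002
```

```bash
python3 h.py
python3 - <<'E'
from workcell import bot
import cv2
for n in("side",):
    c=bot.read_camera(n);p=c["pixels"][:,:,::-1]
    p=cv2.resize(p[210:300,170:290],None,fx=6.5,fy=6.5,interpolation=cv2.INTER_CUBIC)
    cv2.imwrite(f"pics/{n}5.png",p)
E
```

```text
t 8.55 box-frame TCP mm [71.7 -0.5 54.2] F box [-1.04 -0.19 -0.01] w 0.002
tool x yaw err deg 0.29 tool z [ 0.0488 -0.0187 -0.9986] q6 -1.31
need tool shift to catch xy: [ 0.0716  0.0009 -0.0037]
```

View pics/side5.png

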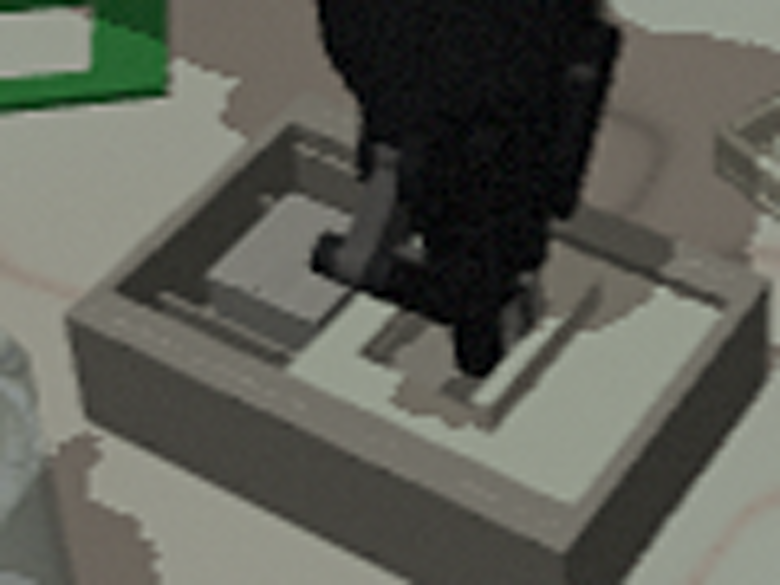

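The catch has sprung up behind the bar, with its top at about (285,250), and the lid is nearly at the end wall. I'll push gently up against the stop.

Call:
{"fn": "servo_tool", "kwargs": {
  "moves": [
    [255, [-0.002, 0, 0], 0],
    [255, [-0.002, 0, 0], 0],
    [255, [-0.0015, 0, 0], 0],
    [255, [-0.0015, 0, 0], 0],
    [255, [-0.0015, 0, 0], 0],
    [255, [-0.0015, 0, 0], 0],
    [255, [-0.0015, 0, 0], 0],
    [255, [-0.0015, 0, 0], 0]
  ]
}}

```text
time: 9.27
tool_pos: [0.517, -0.1455, 0.0541]
tcp_rot: [0.887, 2.983, 0.001]
wrist_force: [-5.8, 3.7, 4.4]
width: -0.001
```

```bash
python3 h.py
```

```text
t 9.267 box-frame TCP mm [74.7 -0.6 54.1] F box [-6.9  -0.1   4.42] w -0.001
tool x yaw err deg 0.24 tool z [ 0.0281 -0.0075 -0.9996] q6 -1.32
need tool shift to catch xy: [ 0.0746  0.0009 -0.0021]
```

Call:
{"fn": "servo_tool", "kwargs": {
  "moves": [
    [255, [-0.003, 0, 0], 0],
    [255, [-0.004, 0, 0], 0],
    [255, [-0.004, 0, 0], 0],
    [255, [-0.004, 0, 0], 0],
    [255, [0, 0, 0], 0],
    [255, [0, 0, 0], 0],
    [255, [0.001, 0, 0], 0],
    [255, [0.002, 0, 0], 0]
  ]
}}

```text
time: 9.93
tool_pos: [0.5164, -0.1448, 0.0539]
tcp_rot: [0.896, 3.01, 0.011]
wrist_force: [-0.2, 0.0, 0.3]
width: -0.002
```

```bash
python3 h.py
python3 - <<'E'
from workcell import bot
import cv2
for n in("side",):
    c=bot.read_camera(n);p=c["pixels"][:,:,::-1]
    p=cv2.resize(p[210:300,170:290],None,fx=6.5,fy=6.5,interpolation=cv2.INTER_CUBIC)
    cv2.imwrite(f"pics/{n}6.png",p)
E
```

```text
t 9.933 box-frame TCP mm [73.8 -0.4 53.9] F box [-0.14 -0.08  0.3 ] w -0.002
tool x yaw err deg 0.21 tool z [ 0.0029  0.0066 -1.    ] q6 -1.32
need tool shift to catch xy: [0.0738 0.0006 0.0001]
```

View pics/side6.png

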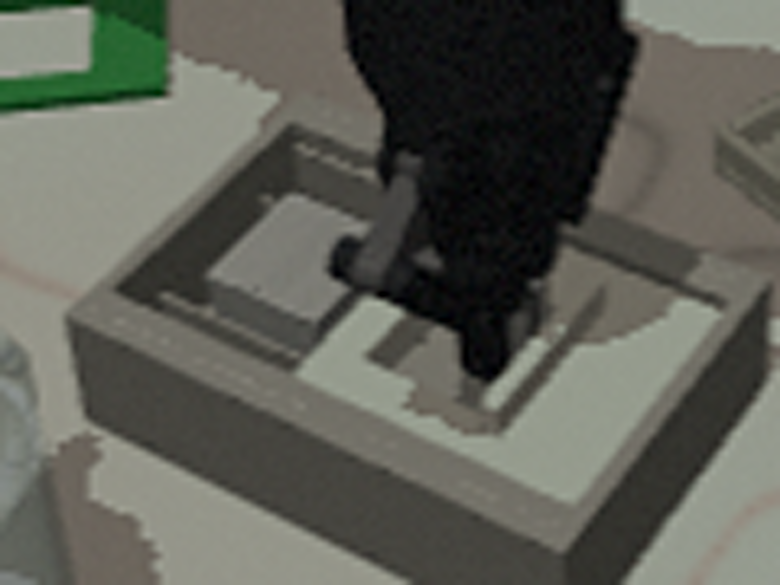

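The lid is against the end wall. I'll back off within the opening and lift out slowly.

Call:
{"fn": "servo_tool", "kwargs": {
  "moves": [
    [255, [0.003, 0, 0], 0],
    [255, [0.003, 0, 0], 0],
    [255, [0, 0, 0], 0],
    [255, [0, 0, -0.004], 0],
    [255, [0, 0, -0.006], 0],
    [255, [0, 0, -0.008], 0],
    [255, [0, 0, -0.01], 0],
    [255, [0, 0, -0.01], 0]
  ]
}}

```text
time: 10.65
tool_pos: [0.5093, -0.1411, 0.0934]
tcp_rot: [-0.896, -3.009, -0.011]
wrist_force: [-0.6, -0.2, -0.2]
width: 0.002
```

Call:
{"fn": "servo_tool", "kwargs": {
  "moves": [
    [255, [0, 0, -0.012], 0],
    [255, [0, 0, -0.014], 0],
    [255, [0, 0, -0.016], 0],
    [255, [0, 0, -0.016], 0],
    [255, [0, 0, -0.016], 0],
    [255, [0, 0, -0.016], 0],
    [255, [0, 0, -0.016], 0],
    [255, [0, 0, -0.01], 0]
  ]
}}

```text
time: 11.32
tool_pos: [0.5105, -0.1426, 0.2253]
tcp_rot: [0.895, 3.003, 0.01]
wrist_force: [0.1, 0.4, 0.8]
width: 0.0
```

```bash
python3 h.py
python3 - <<'E'
from workcell import bot
import cv2
for n in("side","top","wrist"):
    c=bot.read_camera(n);p=c["pixels"][:,:,::-1]
    if n=="side":p=cv2.resize(p[170:370,100:320],None,fx=3,fy=3,interpolation=cv2.INTER_CUBIC)
    if n=="top":p=cv2.convertScaleAbs(cv2.resize(p[120:320,200:440],None,fx=3,fy=3),alpha=2)
    cv2.imwrite(f"pics/{n}7.png",p)
E
```

```text
t 11.317 box-frame TCP mm [ 67.7  -1.8 225.3] F box [-0.1   0.42  0.82] w 0.0
tool x yaw err deg 0.2 tool z [ 0.0093  0.0041 -0.9999] q6 -1.32
need tool shift to catch xy: [ 0.0677  0.002  -0.0004]
```

View pics/side7.png

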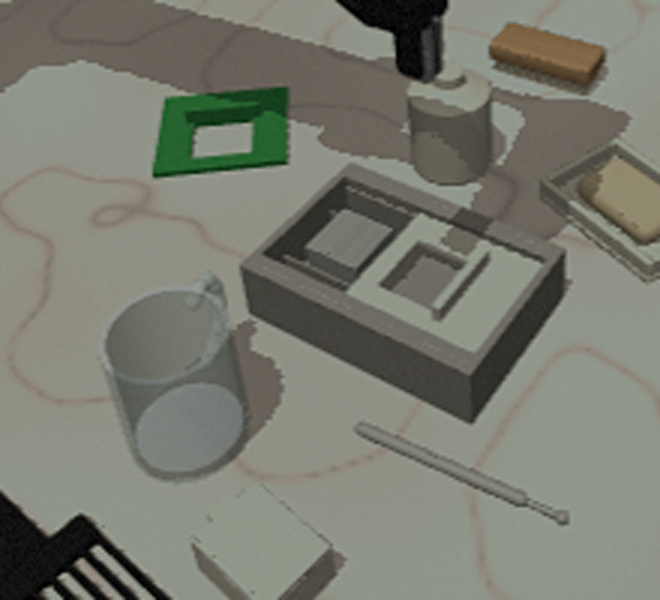

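View pics/wrist7.png

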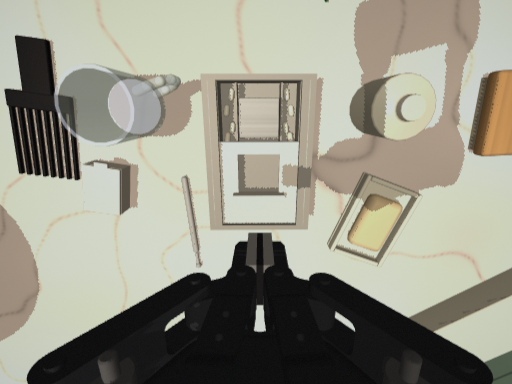

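The lid is at the +x wall, the catch is up behind it, the hand is clear, and the neighbours are in place. I'll overlay the model to check the lid travel in numbers.

Run:
```python
from workcell import bot
import cv2,numpy as np
P=[.4550,-.1039,-.5824];c0,s0=np.cos(P[2]),np.sin(P[2])
c=bot.read_camera("side");K=c["intrinsics"]
v,u=np.mgrid[:384,:512];d=c["depth"]
X=(np.stack([(u-K[0,2])/K[0,0]*d,(v-K[1,2])/K[1,1]*d,d],-1)-c["t"])@c["R"]
e=X[...,:2]-P[:2];bx=(c0*e[...,0]+s0*e[...,1])*1e3;by=(-s0*e[...,0]+c0*e[...,1])*1e3;z=X[...,2]*1e3
m=(abs(by)<40)&(bx>-44)&(bx<132)&(d>0)
r=m&(z>47.5)&(abs(by)<28)&(z<60);print("ridge-top x range",np.percentile(bx[r],[2,50,98]).round(1),r.sum(),"expect 86..92")
for a in range(-40,132,6):
    k=m&(bx>=a)&(bx<a+6)&(abs(by)<18);print(a,np.median(z[k]).round(1) if k.any() else None,end="; ")
```

```text
ridge-top x range [-42.2  90.5 131.1] 129 expect 86..92
-40 33.4; -34 None; -28 None; -22 43.4; -16 43.9; -10 43.4; -4 43.3; 2 43.5; 8 43.4; 14 43.3; 20 38.9; 26 40.1; 32 39.4; 38 23.8; 44 21.4; 50 21.5; 56 212.2; 62 214.2; 68 224.6; 74 248.0; 80 277.8; 86 294.7; 92 51.8; 98 435.3; 104 359.0; 110 40.2; 116 40.1; 122 45.7; 128 45.4;
```

```bash
python3 -c "
from workcell import bot
print(bot.finish_job())"
```

```text
the job is handed in; nothing more can be done
None
```

The medicine box is open: the lid is at the end wall and the catch has sprung up again behind it. I handed the job in after about 11.5 s, with the hand shut and about 15 cm above the box.

**What I did:** with the shut fingertip I pressed the catch down about 12 mm, at around 3.5 N. Keeping it down, I pushed the lid by its ridge until it stopped at the end wall. I then backed off and lifted straight out.

**Last checks:**
- **Catch:** the side camera's depth puts its top at about 43.4 mm. That reads about 1 mm high, and the rest height is 42 mm.
- **Lid:** the bar spans about x = 26 to 40 mm in the box frame, which fits 63 mm of travel. The final push also met a firm stop.
- **Other items:** in the last pictures the other things look to be where they were. I checked this by eye only.

**What disagreed:**
- **Approach:** fast moves overshot and left the tool tilted about 3°. I went slowly from there; pressing against the stop removed the tilt.
- **Depth check:** the ridge-top depth range was spoiled by stray pixels (the arm was in view). Only its median of 90.5 mm was usable, against an expected 86 to 92 mm.

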